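Fit the unmarked loop-back plug to its socket on the harness test box

ROBOT

A 6-joint arm with a two-finger parallel gripper is mounted at the origin on the work surface. World frame = base frame: x ahead of the robot, y to its left, z up, the work surface at z = 0. Lengths are in m, angles in rad, forces in N, time in s.
With the tool pointing down it reaches from about 0.4 to 0.825 m from the base axis. Payload 7 kg.
Tool frame: the origin (TCP) lies where the fingers leave the gripper's body, on its centre line; the fingertips stand 73 mm ahead of it and the grasp point (between the pads) lies 54 mm ahead of it; z points along the fingers, y is the line along which they close (so a half turn about z gives the same grasp; the last joint's range is limited). The gripper opens to 85 mm and grips with 20 to 120 N. Pads are 22 mm wide; open, the fingers measure 114 mm over their backs; the gripper's body (76 mm by 85 mm) begins 54 mm behind the grasp point. The pads swing forward as they close: fully open they stand 13 mm farther back than shut.
Start: joints at [-0.87, 0.359, 0.012, 0, -1.224, -0.288], TCP at [0.271, -0.618, 0.304] pointing down, gripper open.
Joint ranges: [-3.07, 3.07], [-1.43, 2.12], [-1.02, 1.25], [-3.03, 1.67], [-3.05, -0], [-3.03, 3.03]. Speed limits (rad/s): [2.39, 2.39, 3.01, 3.14, 3.14, 3.14].

INTERFACE

Orientations are given as a 3x3 rotation matrix whose columns are the frame's x, y, z axes.
In Python, from station import * gives the robot as it stands.
- The arm moves only by the shell command python3 -m crank 'ROWS' [FORCE]. ROWS is a JSON object of lists of equal length, an entry for each row: "dr": the turn, a rotation vector about the tool's x, y, z in degrees, a list of three; "xyz": the shift along the tool's x, y, z in m, a list of three; "jaw": the opening in per cent of the stroke, from 0 (shut) to 100 (fully open). In form: {"dr": [[wx, wy, wz], ...], "xyz": [[tx, ty, tz], ...], "jaw": [jaw, ...]}. A call has 1 to 8 rows; each row shifts and turns the commanded pose from where the row before left it, along the tool's axes as they then stand; what a row does not reach is not made up. A row lasts 1/8 s, in which the tool goes at most 62.5 mm and 10.7 degrees, less where a joint would pass 70% of its speed; a pose out of reach is approached as far as the arm can. A call is refused whole if a number of a shift passes 0.0625 or a number of a turn 10.7, either way. A call with a gripper value outside its range is refused whole. The fingers move at their own pace and stop on an object; FORCE is the grip in N (left out, the last holds). Time passes only in rows, so rows that do not move let the fingers close. It gives the time, the measured TCP pose, the force, the opening and the grip force at its end, in the units of the state.
- get_obs(): the state, without advancing time (a new reading comes with each control period).
- get_image(name): name is "scene" or "side" or "wrist"; returns a dict with "pixels" (384x512x3 uint8, red, green, blue), "depth" (384x512 float32, m along the optical axis (not along the pixel's ray), 0 where there is no reading), "mtx" (3x3 intrinsics, pixels), "rvec" (rotation vector, rad) and "tvec" (3), from world to camera coordinates, as OpenCV has them. Camera axes: x right, y down, z forward; pixel columns grow to the right and rows downward; lengths in m; the calibration is good to about 2 mm. A picture is of the moment at which its call begins.
- finish_job(): hands the job in; it is judged then, once.
The state is a dict: "clock": time; "joint_pos": joint angles; "qvel": joint speeds; "joint_efforts": joint torques, N m; "ee_pos": TCP position; "orientation": TCP orientation; "force": force on the tool from outside, world axes, zero at the start; "wrist_torque": the same for the moment, N m; "opening": finger opening in m; "finger_force": force on a finger pad.
Only numpy, scipy, OpenCV 4.12 (cv2) and the standard library are available. Lean on these libraries where they do the work, as an engineer would, in place of code of your own. Each camera call takes 0.05 s, during which the arm holds its last target. There are 200 camera calls.

TASK

The harness tester needs its loop-back plug for the self-test: take the unmarked plug whose parking stand is on the blue mat and fit it in the shortest edge socket on the cream test box that will take it, pressed fully home and let go. Longer sockets would take it too, but its contacts would not line up, so try the sockets from the shortest up by feel and do not force or slam it. Leave the two spare plugs in their stands, and the multimeter and screwdriver where they lie.

Things in the scene. Friction and masses are not known exactly. Their poses are not given: they have to be found in the camera images.
- test_box: cream steel test box, 160 x 330 x 65 high, fixed to the bench, with five grey edge sockets across its top side by side, 45 apart, in order of slot length; small headers (to 12 high) near its two ends. Origin: centre of its underside; x along the socket slots, y along the row towards the shortest socket, z up.
- socket_1 (a point): centre of the slot mouth of the shortest socket, level with its rim (85 above the bench, 20 above the box); axes as the box. Slot 88 along x by 11 along y, 17 deep, mouth chamfered 1.5 all round; outside of the rim 102 x 26. Plug home: flange on the rim, tongue 14 deep. A plug's own slot is 2 longer than its tongue.
- socket_2 (a point): centre of the slot mouth of the second shortest socket, level with its rim (85 above the bench, 20 above the box); axes as the box. Slot 94 along x by 11 along y, 17 deep, mouth chamfered 1.5 all round; outside of the rim 108 x 26. Plug home: flange on the rim, tongue 14 deep. A plug's own slot is 2 longer than its tongue.
- socket_3 (a point): centre of the slot mouth of the middle socket, level with its rim (85 above the bench, 20 above the box); axes as the box. Slot 100 along x by 11 along y, 17 deep, mouth chamfered 1.5 all round; outside of the rim 114 x 26. Plug home: flange on the rim, tongue 14 deep. A plug's own slot is 2 longer than its tongue.
- socket_4 (a point): centre of the slot mouth of the second longest socket, level with its rim (85 above the bench, 20 above the box); axes as the box. Slot 106 along x by 11 along y, 17 deep, mouth chamfered 1.5 all round; outside of the rim 120 x 26. Plug home: flange on the rim, tongue 14 deep. A plug's own slot is 2 longer than its tongue.
- socket_5 (a point): centre of the slot mouth of the longest socket, level with its rim (85 above the bench, 20 above the box); axes as the box. Slot 112 along x by 11 along y, 17 deep, mouth chamfered 1.5 all round; outside of the rim 126 x 26. Plug home: flange on the rim, tongue 14 deep. A plug's own slot is 2 longer than its tongue.
- plug_a: one of three grey loop-back plugs with alike shells; origin: centre of the tongue's underside; x along it, y across, z up. Tongue: 8 thick, z 0 to 14, 92, 98 or 104 wide along x (one of each, unmarked, hidden in the stand: find out by trying). Flange 118 x 24, z 14 to 24. Grip body 84 x 18 (pinch the 18), z 24 to 70. 0.11 to 0.22 kg. Fits either way round.
- plug_b: one of three grey loop-back plugs with alike shells; origin: centre of the tongue's underside; x along it, y across, z up. Tongue: 8 thick, z 0 to 14, 92, 98 or 104 wide along x (one of each, unmarked, hidden in the stand: find out by trying). Flange 118 x 24, z 14 to 24. Grip body 84 x 18 (pinch the 18), z 24 to 70. 0.11 to 0.22 kg. Fits either way round.
- plug_c: one of three grey loop-back plugs with alike shells; origin: centre of the tongue's underside; x along it, y across, z up. Tongue: 8 thick, z 0 to 14, 92, 98 or 104 wide along x (one of each, unmarked, hidden in the stand: find out by trying). Flange 118 x 24, z 14 to 24. Grip body 84 x 18 (pinch the 18), z 24 to 70. 0.11 to 0.22 kg. Fits either way round.
- stand_a: aluminium parking stand, 140 x 44 x 26 high, fixed to the bench, with a slack slot (112 x 13) in its top that takes any plug's tongue, the plug's flange resting on the top. Origin: centre of its underside, x along its length, z up. It carries plug_a at the start.
- stand_b: aluminium parking stand, 140 x 44 x 26 high, fixed to the bench, with a slack slot (112 x 13) in its top that takes any plug's tongue, the plug's flange resting on the top. Origin: centre of its underside, x along its length, z up. It carries plug_b at the start.
- stand_c: aluminium parking stand, 140 x 44 x 26 high, fixed to the bench, with a slack slot (112 x 13) in its top that takes any plug's tongue, the plug's flange resting on the top. Origin: centre of its underside, x along its length, z up. It carries plug_c at the start.
- mat: flat blue work mat, 220 x 130, 1 thick, lying on the bench; the stand with the plug to be fitted stands on it, the other two stands do not. Origin: its centre; x along its length.
- multimeter: bystander: yellow and grey multimeter, 150 x 76 x 37, lying on the bench; origin: centre of its underside.
- screwdriver: bystander: screwdriver 190 long lying on the bench, x along it.
Mind the look-alikes: they are no part of the job. Leave any yellow look-alike of the plug_a alone. Leave any brown look-alike of the stand_a alone.

How it is judged:
At the end, for the whole second after the job is handed in: The plug that stood on the mat is in the socket whose slot is 2 mm longer than its tongue (the shortest that takes it): tongue at least 11.5 mm deep, within 4 mm of the slot's centre, in line and upright within 0.04 rad, at rest; the two spare plugs are within 15 mm of where they began (((horizontal distance between stand_a and mat below 0.1 m and z of plug_a in the frame of socket_3 between -0.0175 and -0.0115 m and horizontal distance between plug_a and socket_3 below 0.004 m and angle between the x axis of plug_a and the x axis of socket_3, either way round below 0.04 rad and angle between plug_a's own z axis and vertical below 0.04 rad and linear speed of plug_a below 0.01 m/s and distance of each of plug_b, plug_c from where it was at the start of the episode below 0.015 m) or (horizontal distance between stand_b and mat below 0.1 m and z of plug_b in the frame of socket_4 between -0.0175 and -0.0115 m and horizontal distance between plug_b and socket_4 below 0.004 m and angle between the x axis of plug_b and the x axis of socket_4, either way round below 0.04 rad and angle between plug_b's own z axis and vertical below 0.04 rad and linear speed of plug_b below 0.01 m/s and distance of each of plug_a, plug_c from where it was at the start of the episode below 0.015 m) or (horizontal distance between stand_c and mat below 0.1 m and z of plug_c in the frame of socket_2 between -0.0175 and -0.0115 m and horizontal distance between plug_c and socket_2 below 0.004 m and angle between the x axis of plug_c and the x axis of socket_2, either way round below 0.04 rad and angle between plug_c's own z axis and vertical below 0.04 rad and linear speed of plug_c below 0.01 m/s and distance of each of plug_a, plug_b from where it was at the start of the episode below 0.015 m))); the robot touches nothing.
It fails at once if a plug is forced: more than 150 N between it and the test box (contact force between any of plug_a, plug_b, plug_c and test_box above 150 N).
It fails at once if a spare plug (its stand not on the mat) is moved more than 15 mm ((not (horizontal distance between stand_a and mat below 0.1 m) and distance of plug_a from where it was at the start of the episode above 0.015 m) or (not (horizontal distance between stand_b and mat below 0.1 m) and distance of plug_b from where it was at the start of the episode above 0.015 m) or (not (horizontal distance between stand_c and mat below 0.1 m) and distance of plug_c from where it was at the start of the episode above 0.015 m)).
It fails at once if the multimeter or the screwdriver is moved more than 30 mm (distance of any of multimeter, screwdriver from where it was at the start of the episode above 0.03 m).
It also fails if it takes over 61 s, if anything falls off the work surface, if the arm or the gripper's body presses on something with over 40 N, if the wrist force passes 120 N, or if a joint passes its speed limit or range.

## Working session

There is one attempt and no reset: what is moved stays moved. The work goes in short steps, Python scripts to look and compute and a shell command to move; the robot and the scene stay as the last step left them, time stands still between calls to the robot, and variables do not carry over. Pictures are saved under pics/ and viewed, at most 10 in all, crops included, and the job is handed in when it is done.

```bash
mkdir -p pics; cat > h.py <<'E'
from station import *
import numpy as np, cv2
def cam(n):
    im=get_image(n); R=cv2.Rodrigues(np.array(im["rvec"],float))[0]; return im,R,np.array(im["tvec"],float).ravel(),np.array(im["mtx"],float)
def ray(c,uv,z):
    im,R,t,K=c; d=R.T@np.linalg.inv(K)@np.array([uv[0],uv[1],1.]); o=-R.T@t
    return o+d*(z-o[2])/d[2]
def cloud(c):
    im,R,t,K=c; D=im["depth"]; v,u=np.mgrid[:D.shape[0],:D.shape[1]]
    P=np.stack([(u-K[0,2])/K[0,0]*D,(v-K[1,2])/K[1,1]*D,D],-1)
    return (P-t)@R
def proj(c,p):
    im,R,t,K=c; q=K@(R@np.array(p)+t); return q[:2]/q[2]
E
python3 - <<'E'
from h import *
for n in("scene","side"):
    c=cam(n); cv2.imwrite(f"pics/{n}0.png",c[0]["pixels"][:,:,::-1]); print(n,(-c[1].T@c[2]).round(3),c[3][0,0])
o=get_obs(); print({k:np.round(v,3).tolist() for k,v in o.items()})
E
```

```text
scene [1.041 0.633 1.08 ] 463.06336906614115
side [0.407 0.89  0.93 ] 397.52497964799454
{'clock': 0.1, 'joint_pos': [-0.87, 0.359, 0.011, -0.0, -1.224, -0.288], 'qvel': [0.001, -0.0, 0.003, 0.001, -0.001, -0.0], 'joint_efforts': [-0.001, -58.476, 29.411, 6.955, -0.003, 0.0], 'ee_pos': [0.271, -0.618, 0.303], 'orientation': [[-0.916, -0.401, -0.001], [-0.401, 0.916, 0.001], [0.0, 0.002, -1.0]], 'force': [-0.54, -1.544, -0.526], 'wrist_torque': [0.016, -0.044, -0.042], 'finger_force': 0.0, 'opening': 0.085}
```

View pics/scene0.png

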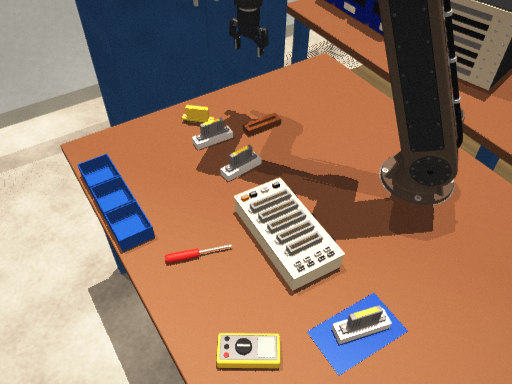

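View pics/side0.png

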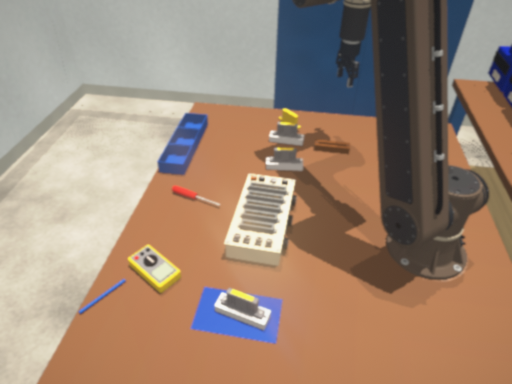

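Candidates, in scene pixels:
- plug on the blue mat (362,320)
- spare plugs in stands (240,158) and (212,130)
- yellow look-alike (197,115)
- brown stand look-alike (262,123)

By the description I choose (362,320) on the mat. I'll check it in one crop and measure it together with the box.

```bash
python3 - <<'E'
from h import *
crops=[]
for n in("scene","side"):
    c=cam(n); px=c[0]["pixels"]; P=cloud(c); ok=c[0]["depth"]>0
    hsv=cv2.cvtColor(px,cv2.COLOR_RGB2HSV)
    blue=(hsv[...,0]>105)&(hsv[...,0]<128)&(hsv[...,1]>150)&ok&(abs(P[...,2])<.012)&(P[...,1]>-.1)&(np.hypot(P[...,0],P[...,1])<.9)
    # biggest blue blob
    k,l,s,ce=cv2.connectedComponentsWithStats(blue.astype(np.uint8)); i=1+np.argmax(s[1:,4]); m=P[l==i][:,:2]
    r=cv2.minAreaRect(m.astype(np.float32)*1000); print(n,"mat",r, "z",np.median(P[l==i][:,2]))
    mc=np.array(r[0])/1000
    near=ok&(np.hypot(P[...,0]-mc[0],P[...,1]-mc[1])<.1)
    zs=P[near][:,2]; print(" hist",[(round(a,3),int(b)) for b,a in zip(*np.histogram(zs,np.arange(0,.1,.005)))])
    top=near&(P[...,2]>.076)
    print(" plugtop",cv2.minAreaRect((P[top][:,:2]*1000).astype(np.float32)),np.percentile(P[top][:,2],[50,95]),top.sum())
    st=near&(abs(P[...,2]-.027)<.004); print(" standtop",cv2.minAreaRect((P[st][:,:2]*1000).astype(np.float32)),np.median(P[st][:,2]))
    bx=ok&(abs(P[...,2]-.065)<.006)&(P[...,0]>.25)&(P[...,0]<.9)&(abs(P[...,1])<.45)
    k,l,s,ce=cv2.connectedComponentsWithStats(bx.astype(np.uint8)); i=1+np.argmax(s[1:,4])
    r=cv2.minAreaRect((P[l==i][:,:2]*1000).astype(np.float32)); print(" box",r,np.median(P[l==i][:,2]))
    hull=np.array(r[0])/1000
    rim=ok&(P[...,2]>.079)&(P[...,2]<.092)&(np.hypot(P[...,0]-hull[0],P[...,1]-hull[1])<.17)
    k,l,s,ce=cv2.connectedComponentsWithStats(rim.astype(np.uint8),connectivity=4)
    for i in range(1,k):
        if s[i,4]>40: print("  rim",ce[i].round(1),s[i,4],[np.round(x,1) for x in cv2.minAreaRect((P[l==i][:,:2]*1000).astype(np.float32))],np.median(P[l==i][:,2]).round(4))
    cr=px[150:345,220:420] if n=="scene" else px[165:345,185:310]
    crops.append(cv2.resize(cr,(399,390),interpolation=cv2.INTER_CUBIC))
cv2.imwrite("pics/crop1.png",np.hstack(crops)[:,:,::-1])
E
```

```text
scene mat ((528.2664794921875, 311.0877685546875), (128.83253479003906, 220.53895568847656), 88.46698760986328) z -0.0007836653924652389
 hist [(np.float64(0.0), 1074), (np.float64(0.005), 62), (np.float64(0.01), 50), (np.float64(0.015), 54), (np.float64(0.02), 276), (np.float64(0.025), 143), (np.float64(0.03), 135), (np.float64(0.035), 69), (np.float64(0.04), 28), (np.float64(0.045), 32), (np.float64(0.05), 33), (np.float64(0.055), 34), (np.float64(0.06), 32), (np.float64(0.065), 29), (np.float64(0.07), 38), (np.float64(0.075), 113), (np.float64(0.08), 129), (np.float64(0.085), 5), (np.float64(0.09), 0)]
 plugtop ((518.1093139648438, 310.48687744140625), (19.11072540283203, 83.76404571533203), 75.86460876464844) [0.08033521 0.08365469] 240
 standtop ((517.892333984375, 311.5592346191406), (45.111473083496094, 141.34246826171875), 74.45285034179688) 0.02511750263001144
 box ((512.04248046875, -30.199310302734375), (338.9601135253906, 166.59808349609375), 87.0976791381836) 0.06385249757612416
  rim [269.6 198.6] 238 [array([ 507.3, -120.3]), array([ 32.5, 128.2]), np.float64(86.8)] 0.
[... 1168 characters left out ...]
.1242980957031), (46.73279571533203, 140.63824462890625), 75.0761947631836) 0.025743034485512673
 box ((510.841064453125, -27.626968383789062), (343.1417236328125, 164.48684692382812), 86.9017105102539) 0.06458887579544113
  rim [267.6 186.4] 193 [array([ 506.4, -116.4]), array([ 32.5, 126.4]), np.float64(87.1)] 0.0831
  rim [264.9 195.1] 198 [array([508.7, -71.4]), array([ 33.3, 120.1]), np.float64(86.0)] 0.0826
  rim [261.7 204.2] 193 [array([510.4, -26.7]), array([ 32.3, 113.3]), np.float64(88.4)] 0.0835
  rim [259.5 214. ] 204 [array([513.,  19.]), array([ 32.8, 107. ]), np.float64(86.5)] 0.0833
  rim [256.7 224.3] 204 [array([515.4,  62.2]), array([ 33., 102.]), np.float64(87.1)] 0.0833
```

View pics/crop1.png

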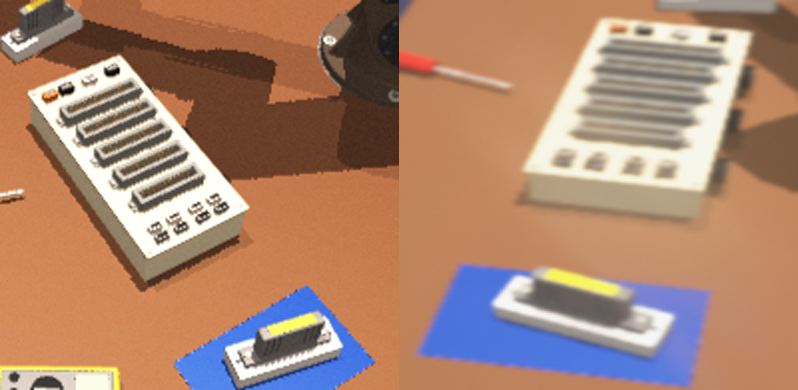

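The crop shows a grey plug with a yellow top label, in the light stand on the blue mat (scene 362,320), so the choice is confirmed. The sockets run from the shortest (mat end, about (516,61) mm) to the longest (about (507,-118) mm). Their heights (83) and lengths (102 to 128) match the text.

I turn first and then travel.

```bash
python3 -m crank '{"dr":[[0,0,9.6],[0,0,9.6],[0,0,9.6],[0,0,9.5]],"xyz":[[0,0,0],[0,0,0],[0,0,0],[0,0,0]],"jaw":[100,100,100,100]}' 40
python3 -m crank '{"dr":[[0,0,0],[0,0,0],[0,0,0],[0,0,0],[0,0,0],[0,0,0],[0,0,0],[0,0,0]],"xyz":[[-0.03,0.05,0],[-0.03,0.05,0],[-0.03,0.05,0],[0,0.06,0],[0,0.06,0],[0,0.06,0],[0,0.06,0],[0,0.06,0]],"jaw":[100,100,100,100,100,100,100,100]}'
python3 -m crank '{"dr":[[0,0,0],[0,0,0],[0,0,0],[0,0,0],[0,0,0],[0,0,0],[0,0,0],[0,0,0]],"xyz":[[0.0,0.06,0],[0.0,0.06,0],[0.0,0.06,0],[0.02,0.06,0],[0.02,0.06,0],[0.02,0.06,0],[0.02,0.06,0],[0,0.0,0]],"jaw":[100,100,100,100,100,100,100,100]}'
```

```text
clock: 0.7
ee_pos: [0.2707, -0.6182, 0.3036]
orientation: [[-0.966, 0.258, -0.0], [0.258, 0.966, 0.0], [0.0, 0.0, -1.0]]
force: [0.2, -0.3, 0.5]
opening: 0.0853
finger_force: 0.0
clock: 1.7
ee_pos: [0.4717, -0.2038, 0.3041]
orientation: [[-0.967, 0.253, 0.0], [0.253, 0.967, -0.0], [-0.0, 0.0, -1.0]]
force: [1.3, -0.9, -0.1]
opening: 0.0848
finger_force: 0.0
clock: 2.7
ee_pos: [0.5002, 0.2217, 0.3035]
orientation: [[-0.969, 0.249, -0.0], [0.249, 0.969, -0.0], [0.0, -0.0, -1.0]]
force: [-1.1, -0.7, 0.5]
opening: 0.0855
finger_force: 0.0
```

Good. Now one close look from the wrist camera, near the plug.

```bash
python3 - <<'E'
from h import *
c=cam("wrist"); px=c[0]["pixels"]; cv2.imwrite("pics/w1.png",px[:,:,::-1]); P=cloud(c); ok=c[0]["depth"]>0
print("cam",(-c[1].T@c[2]).round(3))
near=ok&(np.hypot(P[...,0]-.517,P[...,1]-.312)<.075)
for a,b in((.076,.092),(.021,.031)):
    m=near&(P[...,2]>a)&(P[...,2]<b)
    if m.sum()>20: print(cv2.minAreaRect((P[m][:,:2]*1000).astype(np.float32)),np.median(P[m][:,2]),m.sum())
hsv=cv2.cvtColor(px,cv2.COLOR_RGB2HSV)
y=(hsv[...,0]>22)&(hsv[...,0]<35)&(hsv[...,1]>140)&near
v,u=np.nonzero(y); 
if len(u): r=cv2.minAreaRect(np.stack([u,v],1).astype(np.float32)); print("label",r,ray(c,r[0],.083))
E
```

```text
cam [0.42  0.241 0.373]
((514.9843139648438, 309.16845703125), (18.410913467407227, 83.02005767822266), 75.41105651855469) 0.08184220276652084 1534
((515.6044921875, 309.0221862792969), (44.50849914550781, 139.18301391601562), 75.6171875) 0.025894486383925604 1857
label ((331.3178405761719, 254.135009765625), (10.277921676635742, 219.9222869873047), 5.848921775817871) [0.60453322 0.28618523 0.083     ]
```

View pics/w1.png

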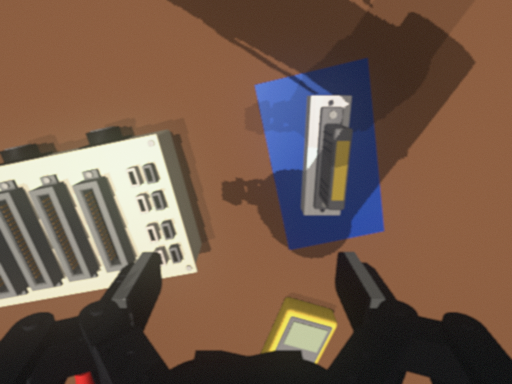

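The wrist view shows the box at left, and the plug at (338,165) on the mat with its centre at about (515,310) mm, 75.4 deg and top at 0.082. That agrees with the other two cameras.

Next: shift over it, descend and grip.

```bash
python3 -m crank '{"dr":[[0,0,0],[0,0,0],[0,0,0],[0,0,0],[0,0,0],[0,0,0],[0,0,0],[0,0,0]],"xyz":[[0.007,0.045,0],[0,0.044,0],[0,0,0.05],[0,0,0.05],[0,0,0.03],[0,0,0.03],[0,0,0.02],[0,0,0.006]],"jaw":[100,100,100,100,100,100,100,100]}'
python3 -m crank '{"dr":[[0,0,0],[0,0,0]],"xyz":[[0,0,0],[0,0,0]],"jaw":[100,100]}'
```

```text
clock: 3.75
ee_pos: [0.5162, 0.3042, 0.1167]
orientation: [[-0.967, 0.254, -0.002], [0.254, 0.967, -0.002], [0.001, -0.002, -1.0]]
force: [0.1, -0.5, 0.1]
opening: 0.0854
finger_force: 0.0
clock: 4.0
ee_pos: [0.5169, 0.306, 0.119]
orientation: [[-0.967, 0.253, 0.001], [0.253, 0.967, 0.001], [-0.001, 0.001, -1.0]]
force: [0.3, 0.2, 0.8]
opening: 0.0855
finger_force: 0.0
```

```bash
python3 -m crank '{"dr":[[0,0,0],[0,0,0],[0,0,0],[0,0,0],[0,0,0],[0,0,0],[0,0,0],[0,0,0]],"xyz":[[0.002,0.0035,0.001],[0,0,0],[0,0,0],[0,0,0],[0,0,0],[0,0,0],[0,0,0],[0,0,0]],"jaw":[100,60,30,15,0,0,0,0]}' 80
python3 -m crank '{"dr":[[0,0,0],[0,0,0]],"xyz":[[0,0,0],[0,0,0]],"jaw":[0,0]}'
```

```text
clock: 5.0
ee_pos: [0.5154, 0.3098, 0.117]
orientation: [[-0.968, 0.253, 0.0], [0.253, 0.968, 0.0], [-0.0, 0.0, -1.0]]
force: [0.4, 1.0, 2.0]
opening: 0.0172
finger_force: 78.2
clock: 5.25
ee_pos: [0.5154, 0.3098, 0.117]
orientation: [[-0.968, 0.253, 0.0], [0.253, 0.968, 0.0], [-0.0, 0.0, -1.0]]
force: [-0.6, -0.2, 1.9]
opening: 0.017
finger_force: 78.2
```

```bash
python3 -m crank '{"dr":[[0,0,0],[0,0,0],[0,0,0],[0,0,0],[0,0,-5.9],[0,0,-5.9],[0,0,0],[0,0,0]],"xyz":[[0,0,-0.02],[0,0,-0.035],[0,0,-0.035],[0,0,-0.03],[0,0,0],[0,0,0],[0,0,0],[0,0,0]],"jaw":[0,0,0,0,0,0,0,0]}'
python3 -m crank '{"dr":[[0,0,0],[0,0,0],[0,0,0],[0,0,0],[0,0,0],[0,0,0],[0,0,0],[0,0,0]],"xyz":[[-0.007,-0.03,0],[-0.006,-0.05,0],[0,-0.05,0],[0,-0.05,0],[0,-0.05,0],[0,-0.04,0],[0,-0.02,0],[0,0,0]],"jaw":[0,0,0,0,0,0,0,0]}'
python3 -m crank '{"dr":[[0,0,0],[0,0,0]],"xyz":[[0,0,0],[0,0,0]],"jaw":[0,0]}'
python3 - <<'E'
from h import *
o=get_obs(); print(np.round(o["ee_pos"],4),np.round(o["wrist_torque"],3))
g=np.array(o["ee_pos"])
for n in("scene","side","wrist"):
    c=cam(n); px=c[0]["pixels"]; P=cloud(c); ok=c[0]["depth"]>0
    if n!="side": cv2.imwrite(f"pics/{n}2.png",px[:,:,::-1])
    near=ok&(np.hypot(P[...,0]-g[0],P[...,1]-g[1])<.075)
    zz=P[...,2]-g[2]+.1045   # plug frame z
    for nm,a,b in(("grip",26,66),("flange",12,26),("tongue",1,11)):
        m=near&(zz*1000>a)&(zz*1000<b)
        if m.sum()>20:
            q=(P[m][:,:2]-g[:2])@np.array([[.9987,.0506],[-.0506,.9987]]) *1000
            print(n,nm,"x",np.percentile(q[:,0],[1,99]).round(1),"y",np.percentile(q[:,1],[1,99]).round(1),"zmin",np.percentile(zz[m],2).round(4),m.sum())
    b=ok&(P[...,2]>.079)&(P[...,2]<.092)&(abs(P[...,0]-.51)<.09)&(abs(P[...,1]+.03)<.14)
    k,l,s,ce=cv2.connectedComponentsWithStats(b.astype(np.uint8),connectivity=4)
    for i in range(1,k):
        if s[i,4]>150: print("  rim",[np.round(x,1) for x in cv2.minAreaRect((P[l==i][:,:2]*1000).astype(np.float32))])
E
```

```text
clock: 6.25
ee_pos: [0.5152, 0.3095, 0.2365]
orientation: [[-0.999, 0.052, -0.001], [0.052, 0.999, -0.001], [0.001, -0.001, -1.0]]
force: [-0.2, -0.4, -1.0]
opening: 0.0172
finger_force: 78.8
clock: 7.25
ee_pos: [0.5139, 0.0185, 0.2369]
orientation: [[-0.999, 0.052, -0.0], [0.052, 0.999, 0.0], [0.0, 0.0, -1.0]]
force: [0.7, 0.8, -1.5]
opening: 0.0171
finger_force: 78.8
clock: 7.5
ee_pos: [0.5141, 0.0203, 0.2368]
orientation: [[-0.999, 0.049, -0.0], [0.049, 0.999, 0.0], [0.0, 0.0, -1.0]]
force: [0.3, 0.2, -2.2]
opening: 0.0169
finger_force: 78.8
[0.5141 0.0203 0.2368] [ 0.005 -0.011 -0.046]
scene grip x [-34.1  44.4] y [-15.3  22. ] zmin 0.0268 225
scene flange x [-55.   60.8] y [-11.2  13.8] zmin 0.0133 190
  rim [array([ 508.1, -120. ]), array([ 30.2, 125.9]), np.float64(85.6)]
  rim [array([515.1, -74.1]), array([ 30.8, 111.7]), np.float64(85.9)]
  rim [array([514.1,  15.5]), array([ 29.6, 110.7]), np.float64(85.5)]
  rim [array([516.9,  60. ]), array([ 30.6, 104. ]), np.float64(86.9)]
side grip x [-41.2  41.9] y [-2.7 25.9] zmin 0.0263 274
side flange x [-58.   58.1] y [-9.6 16.8] zmin 0.0138 185
side tongue x [-49.4  50. ] y [3.5 8.1] zmin 0.0012 46
  rim [array([513. ,  18.4]), array([ 32.8, 108. ]), np.float64(85.9)]
  rim [array([515.8,  62.8]), array([ 33.2, 102.8]), np.float64(86.1)]
wrist grip x [-49.6  -6.8] y [-23.1  20.3] zmin 0.0279 2677
wrist flange x [-58.8 -29.8] y [-13.3  10.4] zmin 0.0172 1920
  rim [array([ 506.1, -120.5]), array([ 27.6, 126.9]), np.float64(87.0)]
  rim [array([508.3, -75.6]), array([ 27.5, 120.7]), np.float64(87.4)]
  rim [array([510.6, -30.9]), array([ 26.6, 114.8]), np.float64(86.9)]
  rim [array([462.9,  16.8]), array([25.8,  9.2]), np.float64(88.8)]
  rim [array([515.3,  59.1]), array([ 26.5, 103.1]), np.float64(87.0)]
```

View pics/scene2.png

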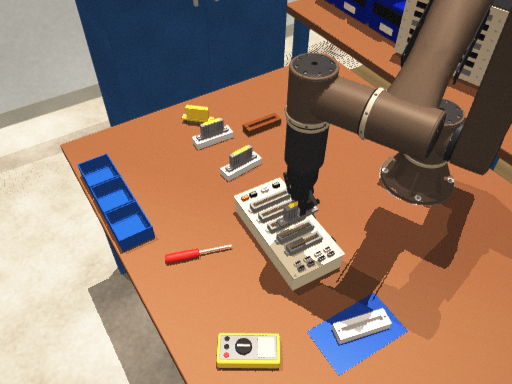

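View pics/wrist2.png

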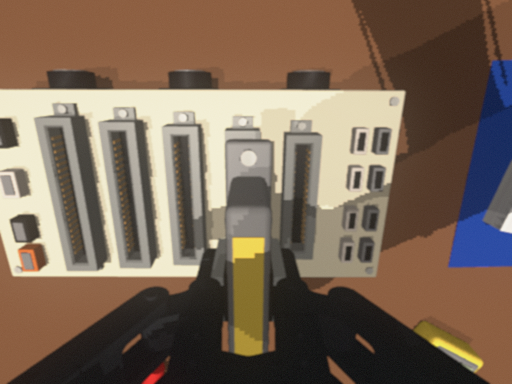

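The scene shows the plug held over the second socket, with the mat stand empty at (362,325). The wrist view shows the plug square over socket 2, its flange end at (248,150), and sockets 1 and 3 at either side. No plug is narrower than 92 mm, so socket 1 (88) can take none of them and the first try is socket 2.

Next: correct the position and come down to about 10 mm above the rim.

```bash
python3 -m crank '{"dr":[[0,0,0],[0,0,0],[0,0,0],[0,0,0],[0,0,0],[0,0,0]],"xyz":[[0.001,-0.006,0.01],[0,0,0.015],[0,0,0.012],[0,0,0],[0,0,0],[0,0,0]],"jaw":[0,0,0,0,0,0]}'
python3 - <<'E'
from h import *
o=get_obs(); print(np.round(o["ee_pos"],4),np.round(o["orientation"],3).tolist())
g=np.array(o["ee_pos"]);A=np.array([[.9987,.0506],[-.0506,.9987]])
for n in("scene","side","wrist"):
    c=cam(n); px=c[0]["pixels"]; P=cloud(c); ok=c[0]["depth"]>0
    if n=="side": cv2.imwrite("pics/s3.png",cv2.resize(px[150:270,200:320],(600,600),interpolation=cv2.INTER_CUBIC)[:,:,::-1])
    near=ok&(np.hypot(P[...,0]-g[0],P[...,1]-g[1])<.075)
    zz=(P[...,2]-g[2]+.1045)*1000
    for nm,a,b in(("fltop",21,27),("flange",14,24),("tongue",-1,12)):
        m=near&(zz>a)&(zz<b)
        q=(P[m][:,:2]-g[:2])@A*1000
        if len(q)>20: print(n,nm,"x",np.percentile(q[:,0],[0,1,99,100]).round(1),"y",np.percentile(q[:,1],[0,1,99,100]).round(1),len(q))
    b=ok&(P[...,2]>.079)&(P[...,2]<.09)&(abs(P[...,0]-.51)<.09)&(abs(P[...,1]+.03)<.14)
    k,l,s,ce=cv2.connectedComponentsWithStats(b.astype(np.uint8),connectivity=4)
    for i in range(1,k):
        if s[i,4]>40: 
            q=(P[l==i][:,:2]-g[:2])@A*1000; print("  rim x",np.percentile(q[:,0],[1,99]).round(1),"y",np.percentile(q[:,1],[1,99]).round(1))
E
```

```text
clock: 8.4
ee_pos: [0.5129, 0.0136, 0.2003]
orientation: [[-0.999, 0.05, 0.001], [0.05, 0.999, 0.0], [-0.001, 0.0, -1.0]]
force: [0.1, -0.1, 0.2]
opening: 0.0172
finger_force: 78.8
[0.5129 0.0136 0.2003] [[-0.999, 0.05, 0.001], [0.05, 0.999, 0.0], [-0.001, 0.0, -1.0]]
scene fltop x [-55.3 -54.   61.2  62.6] y [-12.3 -11.7  13.3  13.6] 106
scene flange x [-57.3 -55.   61.   62.6] y [-12.3 -11.6  13.1  13.4] 146
  rim x [-44.6  64.5] y [-147.5 -118.3]
  rim x [-28.1  61.1] y [-102.7  -73.4]
  rim x [12.3 59.5] y [-58.1 -28.9]
  rim x [-52.   55.9] y [-7.5 16. ]
  rim x [-48.3  52.3] y [32.2 61.3]
side fltop x [-58.1 -57.7  57.6  58.3] y [-9.  -7.9 17.6 17.8] 103
side flange x [-58.4 -57.7  59.2  60.3] y [-10.6  -8.6  17.6  17.8] 136
side tongue x [-51.1 -50.9  49.5  51.4] y [3.  3.3 9.3 9.6] 51
  rim x [-62.7   1.7] y [-145.  -113.9]
  rim x [-59.8 -32.2] y [-99.1 -70.1]
  rim x [-53.6  53.3] y [-5.8 19.7]
  rim x [-51.   50.3] y [35.  65.2]
wrist fltop x [-58.7 -58.5 -30.  -25.2] y [-13.3 -13.1  10.5  10.7] 1866
wrist flange x [-58.9 -58.8 -28.9 -24. ] y [-13.3 -13.1  10.6  10.8] 1564
  rim x [-63.2  61.4] y [-147.2 -120.7]
  rim x [-60.2  58.2] y [-102.1  -76. ]
  rim x [-57.2  53.5] y [-57.2 -31.2]
  rim x [-51.2  49. ] y [32.6 58.6]
```

View pics/s3.png

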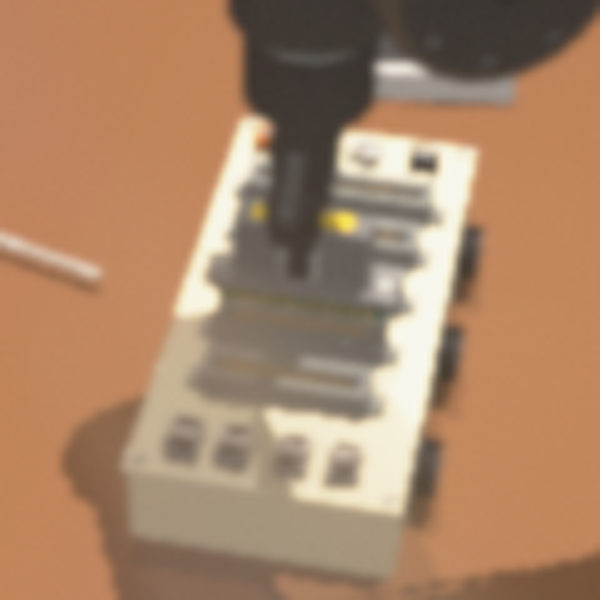

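The side crop shows the plug's dark tongue edge just above socket 2, square to the box, with its flange between about (215,265) and (400,295). I make a small correction (0.7 and 1.2 mm), then feel down slowly.

```bash
python3 -m crank '{"dr":[[0,0,0],[0,0,0],[0,0,0],[0,0,0],[0,0,0]],"xyz":[[0.0007,0.0012,0.003],[0,0,0.004],[0,0,0.002],[0,0,0],[0,0,0]],"jaw":[0,0,0,0,0]}'
for i in 1; do python3 -m crank '{"dr":[[0,0,0],[0,0,0],[0,0,0],[0,0,0]],"xyz":[[0,0,0.001],[0,0,0.001],[0,0,0],[0,0,0]],"jaw":[0,0,0,0]}'; done
```

```text
clock: 9.18
ee_pos: [0.512, 0.0147, 0.1909]
orientation: [[-0.999, 0.05, -0.0], [0.05, 0.999, -0.0], [0.0, -0.0, -1.0]]
force: [0.4, -0.7, -0.7]
opening: 0.0172
finger_force: 78.8
clock: 9.68
ee_pos: [0.5121, 0.0147, 0.1899]
orientation: [[-0.999, 0.049, 0.001], [0.049, 0.999, 0.0], [-0.001, 0.0, -1.0]]
force: [-3.8, 0.3, 7.4]
opening: 0.0169
finger_force: 80.4
```

```bash
python3 -m crank '{"dr":[[0,0,0],[0,0,0],[0,0,0]],"xyz":[[0,0,0.001],[0,0,0.001],[0,0,0]],"jaw":[0,0,0]}'; python3 -c "
from h import *
print(np.round(get_obs()['wrist_torque'],2))"
```

```text
clock: 10.05
ee_pos: [0.5122, 0.0147, 0.1896]
orientation: [[-0.999, 0.049, 0.002], [0.049, 0.999, -0.0], [-0.002, -0.0, -1.0]]
force: [-11.8, 1.1, 25.3]
opening: 0.017
finger_force: 82.9
[ 0.65  3.95 -0.02]
```

It stops at the rim (25 N), with the moment to one side. I'll ease off and try again, shifted along the slot each way, to rule out misalignment.

```bash
python3 -m crank '{"dr":[[0,0,0],[0,0,0],[0,0,0],[0,0,0],[0,0,0],[0,0,0],[0,0,0]],"xyz":[[0,0,-0.004],[-0.0018,0,0],[0,0,0.002],[0,0,0.001],[0,0,0.001],[0,0,0],[0,0,0]],"jaw":[0,0,0,0,0,0,0]}'; python3 -c "
from h import *
print(np.round(get_obs()['wrist_torque'],2))"
python3 -m crank '{"dr":[[0,0,0],[0,0,0],[0,0,0],[0,0,0],[0,0,0],[0,0,0],[0,0,0]],"xyz":[[0,0,-0.004],[0.0036,0,0],[0,0,0.002],[0,0,0.001],[0,0,0.001],[0,0,0],[0,0,0]],"jaw":[0,0,0,0,0,0,0]}'; python3 -c "
from h import *
print(np.round(get_obs()['wrist_torque'],2))"
```

```text
clock: 10.92
ee_pos: [0.5143, 0.0147, 0.1896]
orientation: [[-0.999, 0.049, 0.002], [0.049, 0.999, -0.0], [-0.002, -0.0, -1.0]]
force: [-12.6, 2.2, 28.9]
opening: 0.0174
finger_force: 83.5
[ 0.83  4.25 -0.02]
clock: 11.8
ee_pos: [0.5101, 0.0147, 0.1892]
orientation: [[-0.999, 0.049, 0.0], [0.049, 0.999, -0.001], [-0.0, -0.001, -1.0]]
force: [-12.1, 2.3, 30.8]
opening: 0.0172
finger_force: 83.6
[ 0.98  5.01 -0.09]
```

Blocked at all three offsets (±2 mm), so socket 2 is too short. Now lift and go to socket 3.

```bash
python3 -m crank '{"dr":[[0,0,0],[0,0,0],[0,0,0],[0,0,0],[0,0,0],[0,0,0]],"xyz":[[0,0,-0.01],[-0.0018,-0.022,0],[0,-0.023,0],[0,0,0],[0,0,0.003],[0,0,0]],"jaw":[0,0,0,0,0,0]}'
python3 -m crank '{"dr":[[0,0,0],[0,0,0],[0,0,0],[0,0,0]],"xyz":[[0,0,0.002],[0,0,0.001],[0,0,0],[0,0,0]],"jaw":[0,0,0,0]}'
```

```text
clock: 12.55
ee_pos: [0.5096, -0.0298, 0.1934]
orientation: [[-0.999, 0.049, -0.001], [0.049, 0.999, -0.0], [0.001, -0.0, -1.0]]
force: [-0.1, 0.2, -1.8]
opening: 0.0173
finger_force: 78.9
clock: 13.05
ee_pos: [0.5098, -0.0302, 0.191]
orientation: [[-0.999, 0.05, 0.0], [0.05, 0.999, 0.0], [-0.0, 0.0, -1.0]]
force: [-0.3, -0.9, -1.0]
opening: 0.0176
finger_force: 78.9
```

```bash
python3 -m crank '{"dr":[[0,0,0],[0,0,0],[0,0,0],[0,0,0]],"xyz":[[0,0,0.001],[0,0,0.001],[0,0,0.001],[0,0,0]],"jaw":[0,0,0,0]}'; python3 -c "
from h import *
print(np.round(get_obs()['wrist_torque'],2))"
```

```text
clock: 13.55
ee_pos: [0.51, -0.0303, 0.1893]
orientation: [[-0.999, 0.049, 0.001], [0.049, 0.999, -0.0], [-0.001, -0.0, -1.0]]
force: [-4.5, 1.2, 14.0]
opening: 0.0173
finger_force: 81.1
[ 0.54  1.99 -0.03]
```

```bash
python3 -m crank '{"dr":[[0,0,0],[0,0,0],[0,0,0]],"xyz":[[0,0,0.001],[0,0,0.001],[0,0,0]],"jaw":[0,0,0]}'; python3 -c "
from h import *
print(np.round(get_obs()['wrist_torque'],2))"
```

```text
clock: 13.92
ee_pos: [0.5101, -0.0303, 0.1887]
orientation: [[-0.999, 0.049, 0.002], [0.049, 0.999, -0.0], [-0.002, -0.0, -1.0]]
force: [-8.8, 1.1, 24.0]
opening: 0.017
finger_force: 82.3
[ 0.35  3.15 -0.03]
```

Not in yet, but it sits slightly lower. Search with small offsets along and across the slot.

```bash
python3 -m crank '{"dr":[[0,0,0],[0,0,0],[0,0,0],[0,0,0],[0,0,0],[0,0,0],[0,0,0]],"xyz":[[0,0,-0.004],[-0.0018,0,0],[0,0,0.002],[0,0,0.001],[0,0,0.001],[0,0,0],[0,0,0]],"jaw":[0,0,0,0,0,0,0]}'; python3 -c "
from h import *
print(np.round(get_obs()['wrist_torque'],2))"
python3 -m crank '{"dr":[[0,0,0],[0,0,0],[0,0,0],[0,0,0],[0,0,0],[0,0,0],[0,0,0]],"xyz":[[0,0,-0.004],[0.0036,0,0],[0,0,0.002],[0,0,0.001],[0,0,0.001],[0,0,0],[0,0,0]],"jaw":[0,0,0,0,0,0,0]}'; python3 -c "
from h import *
print(np.round(get_obs()['wrist_torque'],2))"
```

```text
clock: 14.8
ee_pos: [0.5116, -0.0305, 0.1887]
orientation: [[-0.999, 0.048, 0.001], [0.048, 0.999, -0.001], [-0.001, -0.0, -1.0]]
force: [-14.7, 2.8, 30.7]
opening: 0.0173
finger_force: 83.7
[1.   4.47 0.12]
clock: 15.68
ee_pos: [0.5097, -0.03, 0.1876]
orientation: [[-0.999, 0.048, 0.004], [0.048, 0.999, -0.0], [-0.004, -0.0, -1.0]]
force: [0.0, 0.5, 16.1]
opening: 0.0171
finger_force: 81.6
[ 0.22  0.77 -0.04]
```

It is 1 mm lower with the side force gone, so it may be entering the chamfer. Press gently on.

```bash
python3 -m crank '{"dr":[[0,0,0],[0,0,0],[0,0,0]],"xyz":[[0,0,0.001],[0,0,0.001],[0,0,0]],"jaw":[0,0,0]}'; python3 -c "
from h import *
print(np.round(get_obs()['wrist_torque'],2))"
```

```text
clock: 16.05
ee_pos: [0.5108, -0.0299, 0.1861]
orientation: [[-0.999, 0.048, 0.006], [0.048, 0.999, -0.0], [-0.006, -0.0, -1.0]]
force: [3.7, -1.0, 15.6]
opening: 0.0171
finger_force: 81.5
[-0.21 -0.35  0.01]
```

It is going in (3.5 mm lower at low force) and leaning on the -x chamfer. Ease 0.8 mm to +x and continue.

```bash
python3 -m crank '{"dr":[[0,0,0],[0,0,0],[0,0,0],[0,0,0]],"xyz":[[-0.0008,0,0],[0,0,0.001],[0,0,0.001],[0,0,0]],"jaw":[0,0,0,0]}'; python3 -c "
from h import *
print(np.round(get_obs()['wrist_torque'],2))"
```

```text
clock: 16.55
ee_pos: [0.5121, -0.0299, 0.1844]
orientation: [[-0.999, 0.048, 0.007], [0.048, 0.999, -0.0], [-0.007, 0.0, -1.0]]
force: [2.7, -0.3, 17.4]
opening: 0.0173
finger_force: 81.6
[-0.43 -0.67 -0.02]
```

```bash
python3 - <<'E'
from h import *
g=np.array(get_obs()["ee_pos"]);A=np.array([[.9987,.0506],[-.0506,.9987]]); out=[]
for n in("side","scene"):
    c=cam(n); px=c[0]["pixels"]; P=cloud(c); ok=c[0]["depth"]>0
    v,u=map(int,proj(c,[.511,-.03,.1])[::-1]); out.append(cv2.resize(px[v-45:v+45,u-45:u+45],(400,400),interpolation=cv2.INTER_CUBIC))
    q=(P-np.array([.51,-.03,0]))*1000; q[...,:2]=q[...,:2]@A
    # height profile of flange/grip top along x
    for nm,lo,hi in(("fl",92,112),("top",135,160)):
      for x0 in (-56,-50,-38,-30,30,38,50,56):
        m=ok&(abs(q[...,0]-x0)<4)&(abs(q[...,1])<14)&(q[...,2]>lo)&(q[...,2]<hi)
        if m.sum()>3: print(n,nm,x0,np.percentile(q[m][:,2],[5,50,95]).round(1),m.sum())
    m=ok&(abs(q[...,1])<16)&(abs(q[...,0])<75)&(q[...,2]>94)&(q[...,2]<106); print(n,"flange x",np.percentile(q[m][:,0],[1,99]))
cv2.imwrite("pics/fit.png",np.hstack(out)[:,:,::-1])
E
```

```text
side fl -56 [101.3 106.7 109.8] 15
side fl -50 [ 96.1 107.1 109.4] 18
side fl -38 [100.2 105.  108.7] 10
side fl -30 [ 99.2 107.2 110.6] 8
side fl 30 [ 96.2 102.9 108.7] 8
side fl 38 [ 95.  103.9 110.4] 15
side fl 50 [ 94.1  97.7 102.4] 13
side fl 56 [ 94.4  97.8 101.6] 12
side top -38 [136.8 147.7 152.6] 13
side top -30 [137.9 149.6 152.9] 20
side top 30 [138.2 146.2 148.7] 17
side top 38 [135.9 143.9 146.4] 14
side flange x [-57.92530753  57.36921917]
scene fl -56 [101.3 106.  108.8] 7
scene fl -50 [ 98.6 106.1 108.8] 14
scene fl -38 [102.3 106.5 109.9] 10
scene fl -30 [ 98.1 104.3 108.2] 13
scene fl 30 [ 95.4 102.2 110.3] 12
scene fl 38 [ 95.5  99.4 109.7] 15
scene fl 50 [ 94.   99.3 103.3] 20
scene fl 56 [ 92.8  98.2 100.4] 29
scene top 30 [137.6 145.  148.9] 22
scene top 38 [136.2 144.7 146.9] 19
scene top 50 [138.4 142.7 144. ] 6
scene flange x [-54.41204192  59.69266418]
```

View pics/fit.png

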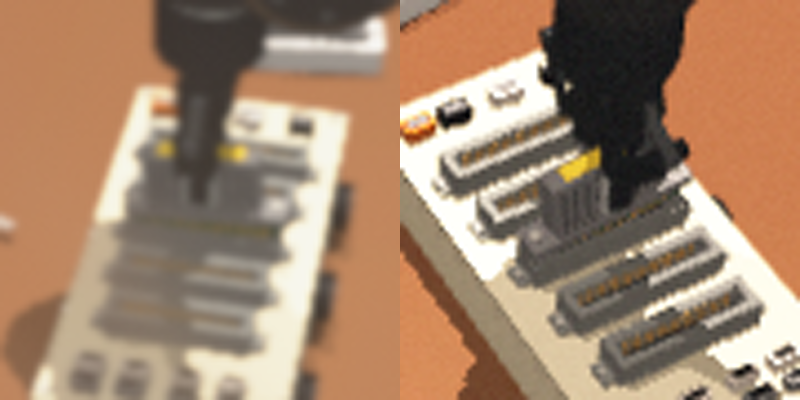

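The crops show the plug pitched in the grip: the +x end has dropped 8 mm into socket 3, while the -x end is still on the rim (about 0.07 rad). I'll lift, then measure the pitch, level it and grip harder.

```bash
python3 -m crank '{"dr":[[0,0,0],[0,0,0],[0,0,0],[0,0,0],[0,0,0]],"xyz":[[0,0,-0.005],[0,0,-0.01],[0,0,-0.008],[0,0,0],[0,0,0]],"jaw":[0,0,0,0,0]}' 110
cat > meas.py <<'E'
from h import *
o=get_obs(); g=np.array(o["ee_pos"]); a=np.deg2rad(-2.9); A=np.array([[np.cos(a),-np.sin(a)],[np.sin(a),np.cos(a)]])
print("tcp",g.round(4),"zaxis",np.array(o["orientation"])[:,2].round(4),"F",np.round(o["force"],1))
for n in("scene","side","wrist"):
    c=cam(n); P=cloud(c); ok=c[0]["depth"]>0
    q=(P-np.array([g[0],g[1],g[2]-.1045]))*1000; q[...,:2]=q[...,:2]@A
    near=ok&(abs(q[...,0])<70)&(abs(q[...,1])<22)
    # flange sidewall/top points: fit line z(x) at upper envelope near both ends
    m=near&(q[...,2]>8)&(q[...,2]<31)&(abs(abs(q[...,0])-52)<8); Q=q[m]
    e=[np.percentile(Q[s][:,2],90) if s.sum()>5 else np.nan for s in(Q[:,0]<0,Q[:,0]>0)]
    print(n,"flange top -x,+x",np.round(e,1),"pitch(deg,+ = -x high)",np.round(np.degrees((e[0]-e[1])/104),2),"x",np.percentile(Q[:,0],[1,99]).round(1),"y",np.percentile(Q[:,1],[1,99]).round(1))
    t=near&(q[...,2]>-8)&(q[...,2]<9+(0))
    if t.sum()>10: 
        T=q[t]; print("   tongue zone x",np.percentile(T[:,0],[1,99]).round(1),"y",np.percentile(T[:,1],[1,99]).round(1),t.sum())
    b=ok&(P[...,2]>.079)&(P[...,2]<.09)&(abs(P[...,0]-.51)<.09)&(abs(P[...,1]+.03)<.14)
    k,l,s,ce=cv2.connectedComponentsWithStats(b.astype(np.uint8),connectivity=4)
    for i in range(1,k):
        if s[i,4]>60:
            w=q[l==i]; X=np.percentile(w[:,0],[1,99]); Y=np.percentile(w[:,1],[1,99])
            if np.ptp(X)>98: print("   rim len",np.ptp(X).round(1),"cx",X.mean().round(1),"cy",Y.mean().round(1))
E
python3 meas.py
```

```text
clock: 17.27
ee_pos: [0.5085, -0.0302, 0.2047]
orientation: [[-0.999, 0.05, -0.0], [0.05, 0.999, 0.0], [0.0, 0.0, -1.0]]
force: [0.2, 0.0, -1.6]
opening: 0.0169
finger_force: 107.1
tcp [ 0.5085 -0.0302  0.2047] zaxis [-4.e-04  1.e-04 -1.e+00] F [ 0.2  0.  -1.6]
scene flange top -x,+x [27.9 20.6] pitch(deg,+ = -x high) 4.03 x [-59.2  58.4] y [-14.   13.7]
   tongue zone x [-50.3  52.2] y [1.1 9.6] 21
   rim len 101.5 cx 15.6 cy -89.1
   rim len 115.0 cx 4.1 cy 2.4
   rim len 106.7 cx 4.5 cy 45.8
   rim len 102.5 cx 3.5 cy 91.2
side flange top -x,+x [28.  20.2] pitch(deg,+ = -x high) 4.31 x [-59.7  55.8] y [-8.  17.8]
   tongue zone x [-53.5  51.5] y [ 3.4 10.1] 53
   rim len 111.6 cx 2.2 cy 4.4
   rim len 106.5 cx 2.0 cy 48.6
   rim len 100.9 cx 2.7 cy 93.8
wrist flange top -x,+x [29.9  nan] pitch(deg,+ = -x high) nan x [-59.8 -44.1] y [-13.1  10.3]
   rim len 123.9 cx 0.8 cy -90.1
   rim len 114.4 cx -0.8 cy -45.3
   rim len 106.2 cx 1.0 cy 44.5
   rim len 100.9 cx 1.4 cy 89.4
```

```bash
python3 -m crank '{"dr":[[0,-4.1,0],[0,0,0],[0,0,0],[0,0,0]],"xyz":[[0.0025,0,0],[0,0,0],[0,0,0],[0,0,0]],"jaw":[0,0,0,0]}'; python3 meas.py
```

```text
clock: 17.92
ee_pos: [0.5067, -0.03, 0.2049]
orientation: [[-0.996, 0.05, 0.071], [0.05, 0.999, -0.004], [-0.071, 0.0, -0.997]]
force: [0.6, -0.3, -1.5]
opening: 0.0171
finger_force: 107.2
tcp [ 0.5067 -0.03    0.2049] zaxis [ 0.0708 -0.0035 -0.9975] F [ 0.6 -0.3 -1.5]
scene flange top -x,+x [24.3 26.2] pitch(deg,+ = -x high) -1.06 x [-52.4  59.7] y [-12.2  12.3]
   tongue zone x [-40.2  52.9] y [-0.1  5. ] 23
   rim len 103.3 cx 17.3 cy -89.4
   rim len 114.2 cx 6.2 cy 2.8
   rim len 107.1 cx 6.1 cy 45.5
   rim len 101.4 cx 6.0 cy 90.7
side flange top -x,+x [26.  24.5] pitch(deg,+ = -x high) 0.82 x [-55.4  58.9] y [-9.3 16.5]
   tongue zone x [-48.6  52. ] y [ 0.8 10.5] 54
   rim len 111.5 cx 3.9 cy 4.1
   rim len 106.4 cx 3.7 cy 49.4
   rim len 101.1 cx 4.0 cy 93.5
wrist flange top -x,+x [26.4  nan] pitch(deg,+ = -x high) nan x [-55.8 -44.1] y [-13.2  10.1]
   rim len 124.4 cx 3.0 cy -90.2
   rim len 117.8 cx 2.6 cy -45.3
   rim len 107.0 cx 3.3 cy 44.4
   rim len 100.6 cx 3.1 cy 89.3
```

Level now, and centred on socket 3 within about 0.5 mm. Come down along world z with small corrections.

```bash
python3 -m crank '{"dr":[[0,0,0],[0,0,0],[0,0,0],[0,0,0],[0,0,0]],"xyz":[[-0.0005,0.0006,0],[0.0004,0,0.006],[0.0004,0,0.006],[0,0,0],[0,0,0]],"jaw":[0,0,0,0,0]}'
python3 -m crank '{"dr":[[0,0,0],[0,0,0],[0,0,0],[0,0,0],[0,0,0]],"xyz":[[0.0001,0,0.001],[0,0,0.001],[0.0001,0,0.001],[0,0,0],[0,0,0]],"jaw":[0,0,0,0,0]}'
python3 -c "
from h import *
print(np.round(get_obs()['wrist_torque'],2))"
```

```text
clock: 18.7
ee_pos: [0.5069, -0.0295, 0.1928]
orientation: [[-0.996, 0.05, 0.071], [0.049, 0.999, -0.004], [-0.071, -0.0, -0.997]]
force: [-0.9, -0.3, -0.4]
opening: 0.0169
finger_force: 107.2
clock: 19.32
ee_pos: [0.5068, -0.0295, 0.19]
orientation: [[-0.996, 0.05, 0.071], [0.05, 0.999, -0.004], [-0.072, 0.0, -0.997]]
force: [-0.2, 0.3, -0.5]
opening: 0.0167
finger_force: 107.2
[ 0.07  0.38 -0.01]
```

```bash
python3 -m crank '{"dr":[[0,0,0],[0,0,0],[0,0,0],[0,0,0]],"xyz":[[0.0001,0,0.001],[0,0,0.001],[0,0,0],[0,0,0]],"jaw":[0,0,0,0]}'
python3 -m crank '{"dr":[[0,0,0],[0,0,0],[0,0,0],[0,0,0]],"xyz":[[0.0001,0,0.001],[0,0,0.001],[0,0,0],[0,0,0]],"jaw":[0,0,0,0]}'
python3 -c "
from h import *
print(np.round(get_obs()['wrist_torque'],2))"
```

```text
clock: 19.82
ee_pos: [0.5069, -0.0296, 0.189]
orientation: [[-0.996, 0.049, 0.072], [0.049, 0.999, -0.004], [-0.072, -0.0, -0.997]]
force: [-7.4, 1.0, 12.1]
opening: 0.0168
finger_force: 109.3
clock: 20.32
ee_pos: [0.5069, -0.0296, 0.1885]
orientation: [[-0.996, 0.049, 0.073], [0.049, 0.999, -0.004], [-0.073, -0.0, -0.997]]
force: [-15.1, 2.2, 28.8]
opening: 0.0169
finger_force: 111.8
[0.9  4.34 0.1 ]
```

Blocked again while level, centred and correctly placed across the slot. Earlier only one end dropped, and only at a 2 mm offset. The tongue is longer than 100: the side view reads about 101 where the known lengths read 1 to 2 short. On to socket 4.

```bash
python3 -m crank '{"dr":[[0,0,0],[0,0,0],[0,0,0],[0,0,0],[0,0,0],[0,0,0]],"xyz":[[-0.0004,0,-0.006],[-0.0006,0,-0.008],[0,-0.022,0],[0,-0.023,0],[0,0,0],[0,0,0]],"jaw":[0,0,0,0,0,0]}'; sed -i 's/-52)<8/-52)<12/' meas.py; python3 meas.py
```

```text
clock: 21.08
ee_pos: [0.5048, -0.0743, 0.1999]
orientation: [[-0.996, 0.05, 0.071], [0.05, 0.999, -0.004], [-0.071, -0.0, -0.997]]
force: [0.1, 1.0, -1.6]
opening: 0.0169
finger_force: 107.5
tcp [ 0.5048 -0.0743  0.1999] zaxis [ 0.0713 -0.0036 -0.9974] F [ 0.1  1.  -1.6]
scene flange top -x,+x [26.  25.5] pitch(deg,+ = -x high) 0.32 x [-52.9  63.2] y [-11.2  13.9]
   tongue zone x [-45.8  56.7] y [-0.2 10.5] 30
   rim len 120.1 cx 5.5 cy 1.7
   rim len 112.3 cx 5.3 cy 45.4
   rim len 107.1 cx 6.1 cy 90.0
   rim len 102.0 cx 5.4 cy 135.1
side flange top -x,+x [25.9 24.3] pitch(deg,+ = -x high) 0.88 x [-55.3  60.7] y [-7.8 16.3]
   tongue zone x [-48.4  58.7] y [ 0.2 18.3] 57
   rim len 117.8 cx 3.7 cy 4.9
   rim len 111.8 cx 3.7 cy 48.4
   rim len 106.0 cx 3.3 cy 93.3
   rim len 100.5 cx 3.8 cy 138.2
wrist flange top -x,+x [26.3  nan] pitch(deg,+ = -x high) nan x [-55.7 -40.2] y [-12.8  10.5]
   rim len 123.3 cx 1.9 cy -45.9
   rim len 112.4 cx 2.5 cy 43.8
   rim len 106.4 cx 2.6 cy 88.7
   rim len 100.8 cx 2.8 cy 133.6
```

```bash
python3 -m crank '{"dr":[[0,0,0],[0,0,0],[0,0,0],[0,0,0],[0,0,0]],"xyz":[[0,-0.0004,0.004],[0.0003,0,0.004],[0,0,0.001],[0,0,0],[0,0,0]],"jaw":[0,0,0,0,0]}'
python3 -m crank '{"dr":[[0,0,0],[0,0,0],[0,0,0],[0,0,0]],"xyz":[[0.0001,0,0.001],[0.0001,0,0.001],[0,0,0],[0,0,0]],"jaw":[0,0,0,0]}'
python3 -m crank '{"dr":[[0,0,0],[0,0,0],[0,0,0],[0,0,0]],"xyz":[[0.0001,0,0.001],[0.0001,0,0.001],[0,0,0],[0,0,0]],"jaw":[0,0,0,0]}'
python3 -c "
from h import *
print(np.round(get_obs()['wrist_torque'],2))"
```

```text
clock: 21.85
ee_pos: [0.5051, -0.0749, 0.191]
orientation: [[-0.996, 0.05, 0.072], [0.05, 0.999, -0.004], [-0.072, 0.0, -0.997]]
force: [-0.7, 0.0, -1.0]
opening: 0.0168
finger_force: 107.5
clock: 22.35
ee_pos: [0.505, -0.0749, 0.1889]
orientation: [[-0.996, 0.05, 0.071], [0.05, 0.999, -0.004], [-0.072, 0.0, -0.997]]
force: [0.2, 0.2, -1.7]
opening: 0.0167
finger_force: 107.5
clock: 22.85
ee_pos: [0.5049, -0.0749, 0.1869]
orientation: [[-0.996, 0.05, 0.071], [0.05, 0.999, -0.004], [-0.071, -0.0, -0.997]]
force: [-1.0, -0.6, -1.2]
opening: 0.0169
finger_force: 107.5
[-0.02  0.3   0.01]
```

It has passed the rim level with no force, so it fits socket 4. Continue down gently; home should be at a TCP of about 0.175.

```bash
python3 -m crank '{"dr":[[0,0,0],[0,0,0],[0,0,0],[0,0,0],[0,0,0],[0,0,0]],"xyz":[[0.0001,0,0.002],[0.0001,0,0.002],[0.0001,0,0.002],[0.0001,0,0.002],[0,0,0],[0,0,0]],"jaw":[0,0,0,0,0,0]}'
python3 -m crank '{"dr":[[0,0,0],[0,0,0],[0,0,0],[0,0,0],[0,0,0],[0,0,0]],"xyz":[[0.0001,0,0.001],[0.0001,0,0.001],[0.0001,0,0.001],[0.0001,0,0.001],[0,0,0],[0,0,0]],"jaw":[0,0,0,0,0,0]}'
python3 -c "
from h import *
print(np.round(get_obs()['wrist_torque'],2))"
```

```text
clock: 23.6
ee_pos: [0.5051, -0.0749, 0.1789]
orientation: [[-0.996, 0.05, 0.071], [0.05, 0.999, -0.004], [-0.071, -0.0, -0.997]]
force: [0.4, -0.2, -0.9]
opening: 0.0168
finger_force: 107.5
clock: 24.35
ee_pos: [0.5048, -0.0749, 0.1761]
orientation: [[-0.996, 0.049, 0.072], [0.049, 0.999, -0.004], [-0.072, -0.0, -0.997]]
force: [-8.6, 3.0, 12.2]
opening: 0.0168
finger_force: 109.6
[0.68 2.14 0.07]
```

```bash
python3 -m crank '{"dr":[[0,0,0],[0,0,0],[0,0,0],[0,0,0]],"xyz":[[0.0001,0,0.001],[0.0001,0,0.001],[0,0,0],[0,0,0]],"jaw":[0,0,0,0]}'; python3 meas.py | grep -v rim
```

```text
clock: 24.85
ee_pos: [0.5046, -0.075, 0.1756]
orientation: [[-0.996, 0.049, 0.073], [0.049, 0.999, -0.004], [-0.073, -0.0, -0.997]]
force: [-18.1, 4.8, 30.6]
opening: 0.0167
finger_force: 112.4
tcp [ 0.5046 -0.075   0.1756] zaxis [ 0.0729 -0.0038 -0.9973] F [-18.1   4.8  30.6]
scene flange top -x,+x [24.5 25.2] pitch(deg,+ = -x high) -0.37 x [-52.6  63.8] y [-12.5  14.6]
   tongue zone x [-67.9  69.7] y [-19.9  19.8] 203
side flange top -x,+x [25.1 24.7] pitch(deg,+ = -x high) 0.25 x [-55.8  62.4] y [-9.  18.6]
   tongue zone x [-69.2  68.7] y [-17.   21.1] 157
wrist flange top -x,+x [25.6  nan] pitch(deg,+ = -x high) nan x [-56.6 -40.2] y [-13.   12.4]
   tongue zone x [-69.6  18.4] y [-21.8  21.8] 4792
```

Seated: TCP 14 mm below the rim contact, flange level in both views, 31 N. Ease off, open and withdraw.

```bash
python3 -m crank '{"dr":[[0,0,0],[0,0,0],[0,0,0],[0,0,0],[0,0,0],[0,0,0]],"xyz":[[-0.0001,0,-0.002],[0,0,0],[0,0,0],[0,0,0],[0,0,0],[0,0,0]],"jaw":[0,0,50,60,60,60]}' 40
python3 -m crank '{"dr":[[0,0,0],[0,0,0],[0,0,0],[0,0,0],[0,0,0],[0,0,0]],"xyz":[[0,0,-0.02],[0,0,-0.04],[0,0,-0.05],[0,0,-0.05],[0,0,0],[0,0,0]],"jaw":[60,60,60,60,60,60]}'
python3 - <<'E'
from h import *
A=np.array([[.9987,.0506],[-.0506,.9987]]); out=[]
s4={"scene":(509.7,-74.1),"side":(508.7,-71.4),"wrist":(508.3,-75.6)}
for n in("scene","side","wrist"):
    c=cam(n); P=cloud(c); ok=c[0]["depth"]>0; px=c[0]["pixels"]
    if n!="side":
        v,u=map(int,proj(c,[.508,-.075,.1])[::-1]); h=50 if n=="scene" else 130; v=min(max(v,h),384-h);u=min(max(u,h),512-h)
        out.append(cv2.resize(px[v-h:v+h,u-h:u+h],(400,400)))
    q=P*1000-np.array([*s4[n],0]); q[...,:2]=q[...,:2]@A
    for nm,lo,hi in(("grip top",134,147),("flange top",92,99)):
        m=ok&(abs(q[...,0])<70)&(abs(q[...,1])<20)&(q[...,2]>lo)&(q[...,2]<hi); Q=q[m]
        if len(Q)>10:
            r=cv2.minAreaRect(P[m][:,:2].astype(np.float32)*1000)
            e=[np.median(Q[s][:,2]).round(1) if s.sum() else None for s in(Q[:,0]<-25,Q[:,0]>25)]
            print(n,nm,"rect",[np.round(x,1) for x in r],"rel slot",(np.mean([Q[:,:2].max(0),Q[:,:2].min(0)],0)).round(1),"z -x,+x",e)
cv2.imwrite("pics/end.png",np.hstack(out)[:,:,::-1])
E
```

```text
clock: 25.75
ee_pos: [0.5049, -0.0749, 0.1747]
orientation: [[-0.996, 0.05, 0.071], [0.05, 0.999, -0.004], [-0.071, -0.0, -0.997]]
force: [-1.1, -1.0, -0.5]
opening: 0.0514
finger_force: 0.0
clock: 26.5
ee_pos: [0.4931, -0.0742, 0.334]
orientation: [[-0.996, 0.05, 0.071], [0.05, 0.999, -0.003], [-0.071, 0.0, -0.997]]
force: [0.6, -0.5, -0.0]
opening: 0.0508
finger_force: 0.0
scene grip top rect [array([510.8, -74.8]), array([20. , 85.9]), np.float64(87.0)] rel slot [ 1.2 -0.6] z -x,+x [np.float64(138.7), np.float64(139.5)]
scene flange top rect [array([510.6, -73.3]), array([ 25.2, 116.3]), np.float64(85.7)] rel slot [0.8 0.7] z -x,+x [np.float64(93.6), np.float64(95.0)]
side grip top rect [array([508.2, -71.9]), array([21.5, 82.1]), np.float64(86.6)] rel slot [-0.4 -0.4] z -x,+x [np.float64(138.8), np.float64(140.5)]
side flange top rect [array([508.1, -69.2]), array([ 26.6, 115.8]), np.float64(88.7)] rel slot [-0.7  1.4] z -x,+x [np.float64(94.4), np.float64(94.7)]
wrist grip top rect [array([507.9, -76.6]), array([18.4, 83.3]), np.float64(86.8)] rel slot [-0.3 -1. ] z -x,+x [np.float64(140.6), np.float64(140.8)]
wrist flange top rect [array([507.8, -76.6]), array([ 24. , 116.5]), np.float64(87.1)] rel slot [-0.5 -1. ] z -x,+x [np.float64(94.9), np.float64(93.9)]
```

View pics/end.png

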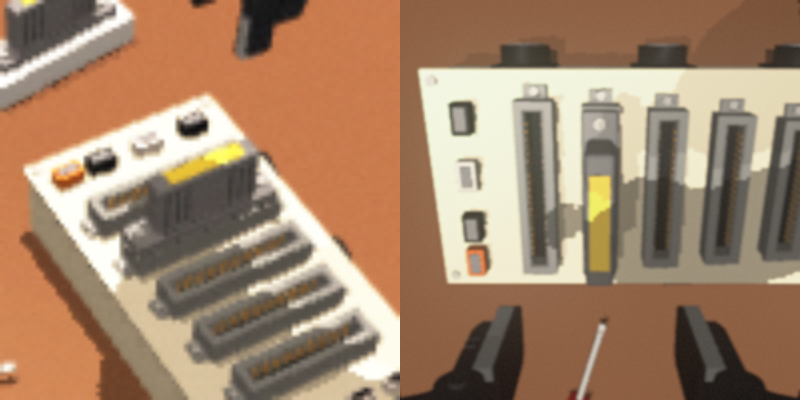

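The pictures show the plug seated and upright in the fourth socket, at (200,195) in the scene crop and (600,200) in the wrist crop. Its flange top is at 94 to 95 and its grip top at about 141, which are the home heights. It is within about 1 mm and 0.3 deg of the slot, and the gripper is clear. Handing in.

```bash
python3 -c "
from station import *
print(finish_job())"
```

```text
the job is handed in; nothing more can be done
None
```

The plug from the blue mat is pressed home and released in socket 4, after sockets 2 and 3 proved too short by feel (socket 1 was skipped, its slot being shorter than any tongue); it is handed in, and no verdict came back.

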